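# Peel a stuck lacquer tray out of its nest

## Task

Swing the steel hold-down brace by its red knob until it clicks home over the rim of the large wooden tray. Then peel the small lacquered tray out of it: lift it by its pale thumb tab so that this corner comes up first while the opposite corner is still down, without pulling the large tray up with it. Finish while holding the small tray by its tab, still and about level, over the middle of the turning wheel and about 10 cm above it, touching nothing else; leave the brace seated and everything else where it was.

Things in the scene. Friction and masses are not known exactly. Their poses are not given: they have to be found in the camera images.
- board: fixed plywood board 260 x 200 x 10 mm with an outrigger on its +y side for the steel brace. Origin: centre of the 260 x 200 part's underside, on the table; x along the 260 mm side (away from the robot at yaw 0), y towards the brace. The stack stands centred on it between low wooden stops
- brace (a joint): hold-down brace's hinge, rad; vertical axis, turns clockwise from above as it grows. 0: folded, knob to -x of the hinge (board frame), toe to +x; 1.57: end stop, knob to +y, toe over the large tray's rim. Detent hump from 1.2 to 1.5, peak 1.40, about 3 N more at the knob; elsewhere about 1 N of friction, it stays where left. Beyond 1.5 it is seated and stays
- brace_hinge (a point): the brace's pivot, fixed to the board at (-30, 125) mm in the board frame, 42 mm above the table. The lever's top is 10 mm above this point (the pivot's boss 16 mm)
- brace_knob (a point): top centre of the brace's upright red round knob, 20 mm diameter, 43 mm tall, top 95 mm above the table, standing on the lever at 80 mm from the hinge
- large_tray: brown wooden lower tray 236 x 176 x 30 mm (walls 6, floor 5), about 0.45 kg, loose on the board, underside 10 mm above the table. Origin: centre of its underside, axes as the board's. Four dark sprung pads on its long sides, 75 mm either side of the middle, grip the small tray; without the brace it can come up with it
- small_tray: upper tray, black outside, red inside, 200 x 140 x 45 mm (walls 5, floor 4), about 0.2 kg, nested on the large tray's floor, underside 15 mm above the table. It sticks: each of four pads holds it with about 3 N until it has risen about 12 mm there. Origin: centre of its underside, axes as the board's at the start
- tray_tab (a point): top centre of the small tray's pale wooden thumb tab at its -x,+y corner, the place to grip: a flat upright block 12 mm thick (tray x) and 34 mm wide (tray y), its top 73 mm above the tray's underside, standing 28 mm above the tray's rim; at (-94, 48) mm in the tray frame. Held firmly, the tray tilts with the gripper
- tray_near (a point): lower outer corner of the small tray below the tab, at (-100, 70, 0) mm in the tray frame
- tray_far (a point): lower outer corner of the small tray across the diagonal from the tab, at (100, -70, 0) mm in the tray frame
- wheel: fixed low round turning wheel of dark metal with ringed top, disc 170 mm across, top 45 mm above the table. Origin: centre of its underside
- bowl: turned pale wooden bowl, 120 mm across, 50 mm high; a bystander to be left alone. Origin: centre of its underside
- jar: closed amber glass jar, 68 mm across, 80 mm high; a bystander to be left alone. Origin: centre of its underside
- brush: lacquer brush lying flat; a bystander to be left alone. Origin: centre of its underside
- spatula: spatula lying flat on the table; a bystander to be left alone. Origin: centre of its underside
- mug: blue ceramic mug, 76 mm across, 85 mm high; a bystander to be left alone. Origin: centre of its underside
- sander: cork sanding block 100 x 60 x 30 mm; a bystander to be left alone. Origin: centre of its underside

How it is judged:
By the outcome, as a careful person would: the job done as asked, in the order asked, and still so for the second after the job is handed in, while the arm keeps its last pose, push and grip.
It also fails if it takes over 58 s, if anything falls off the work surface, if the arm or the gripper's body presses on something with over 40 N, if the wrist force passes 120 N, or if a joint passes its speed limit or range.

## Robot

A 7-joint arm with a two-finger parallel gripper is mounted at the origin on the work surface. World frame = base frame: x ahead of the robot, y to its left, z up, the work surface at z = 0. Lengths are in m, angles in rad, forces in N, time in s.
With the tool pointing down it reaches from about 0.4 to 0.85 m from the base axis. Payload 6.9 kg.
Tool frame: the origin (TCP) lies on the mounting face of the last link; the fingertips stand 173 mm ahead of it and the grasp point (between the pads) lies 155 mm ahead of it; z points along the fingers, y is the line along which they close (so a half turn about z gives the same grasp; the last joint's range is limited). The gripper opens to 85 mm and grips with 20 to 120 N. Pads are 22 mm wide; open, the fingers measure 114 mm over their backs; the gripper's body (76 mm by 85 mm) begins 54 mm behind the grasp point. The pads swing forward as they close: fully open they stand 13 mm farther back than shut.
Start: joints at [1.266, 0.507, -0.238, 1.5, 0.126, 1.149, -0.155], TCP at [0.249, -0.573, 0.405] pointing down, gripper open.
Joint ranges: [-3.08, 3.08], [-0.24, 2.05], [-1.43, 1.35], [0, 2.5], [-1.52, 4.66], [0.17, 1.96], [-2.89, 2.89]. Speed limits (rad/s): [2.39, 2.39, 3.14, 3.14, 3.14, 3.14, 3.14].

## Interface

Orientations are given as a unit quaternion [x, y, z, w].
In Python, from cell import manip, viewer, ticket, sensors gives the robot as it stands (manip), with the cameras (viewer), the job (ticket) and the readings (sensors).
- The arm moves only by the shell command python3 steer.py FILE [FORCE], which reads ROWS from the file FILE. ROWS is a JSON list that holds a single list of rows (three levels of brackets), with 1 to 5 rows, each of 7 numbers: dx, dy, dz in parts of the range, where 1.0 means 0.4 m, then a rotation vector rx, ry, rz in parts of the range, where 1.0 means 2 pi rad, then the opening from 0.0 (shut) to 1.0 (fully open); each row shifts and turns the commanded pose from where the row before left it, along the tool's axes as they then stand; what a row does not reach is not made up. A row lasts 1/10 s, in which the tool goes at most 0.05 m and 0.15 rad, less where a joint would pass 70% of its speed; a pose out of reach is approached as far as the arm can. The fingers move at their own pace and stop on an object; FORCE is the grip in N (left out, the last holds). Time passes only in rows, so rows that do not move let the fingers close. It prints the time, the measured TCP pose, the force, the opening and the grip force at its end. A shift or turn number past 1, either way, is cut back to 1. Input that does not fit is refused with a message, and nothing moves.
- sensors.observe(): the state, without advancing time (a new reading comes with each control period).
- viewer.camera(name): name is "scene" or "top" or "wrist"; returns the picture (420x560x3 uint8, red, green, blue); there is no depth.
- viewer.calibration(name): a dict with "camera_matrix" (3x3 intrinsics, pixels), "extrinsics" (4x4, takes a point from world to camera coordinates). Camera axes: x right, y down, z forward; pixel columns grow to the right and rows downward; lengths in m; the calibration is good to about 2 mm. A picture is of the moment at which its call begins: read the wrist's pose just before it. calibration takes no time and is no camera call; for the wrist camera it gives the pose at the moment of the call.
- ticket.sign_off(): hands the job in; it is judged then, once.
The state is a dict: "time": time; "q": joint angles; "qvel": joint speeds; "joint_efforts": joint torques, N m; "ee_pos": TCP position; "orientation": TCP orientation; "wrist_force": force on the tool from outside, world axes, zero at the start; "ft_torque": the same for the moment, N m; "width": opening from 0.0 (shut) to 1.0 (fully open); "grip_force": force on a finger pad.
Only numpy, scipy, OpenCV 4.12 (cv2) and the standard library are available. Lean on these libraries where they do the work, as an engineer would, in place of code of your own. Each camera call takes 0.05 s, during which the arm holds its last target. There are 200 camera calls.

## Working session

There is one attempt and no reset: what is moved stays moved. The work goes in short steps, Python scripts to look and compute and a shell command to move; the robot and the scene stay as the last step left them, time stands still between calls to the robot, and variables do not carry over. Pictures are saved under pics/ and viewed, at most 10 in all, crops included, and the job is handed in when it is done.

```bash
ls; mkdir -p pics; python3 - <<'E'
from cell import manip, viewer, ticket, sensors
import cv2,numpy as np
np.set_printoptions(precision=4,suppress=True)
for n in("scene","top"):
    im=viewer.camera(n); cv2.imwrite(f"pics/{n}0.png",im[:,:,::-1]); c=viewer.calibration(n); print(n,c["camera_matrix"],c["extrinsics"])
s=sensors.observe();print(s["time"],s["ee_pos"],s["orientation"])
E
```

```text
cell.py
pics
steer.py
scene [[502.0172   0.     274.1282]
 [  0.     502.0172 204.647 ]
 [  0.       0.       1.    ]] [[ 0.0595  0.998   0.0191 -0.0488]
 [ 0.7835 -0.0349 -0.6205 -0.3627]
 [-0.6186  0.0519 -0.784   2.0149]
 [ 0.      0.      0.      1.    ]]
top [[411.9747   0.     275.7463]
 [  0.     411.9747 215.4399]
 [  0.       0.       1.    ]] [[ 0.0029 -1.     -0.0028 -0.021 ]
 [-0.9966 -0.0026 -0.0824  0.5432]
 [ 0.0824  0.003  -0.9966  1.3141]
 [ 0.      0.      0.      1.    ]]
0.1 [ 0.2489 -0.5731  0.4039] [ 0.9791  0.2035 -0.0002 -0.0008]
```

View pics/top0.png

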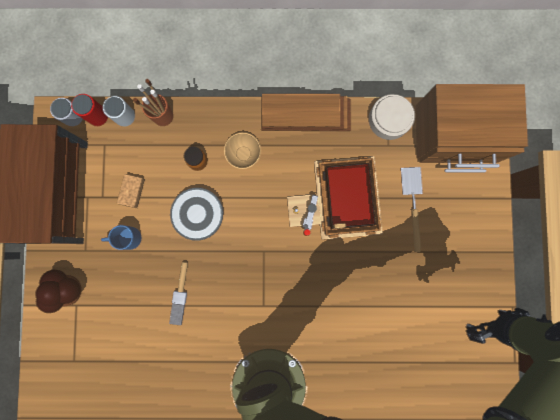

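View pics/scene0.png

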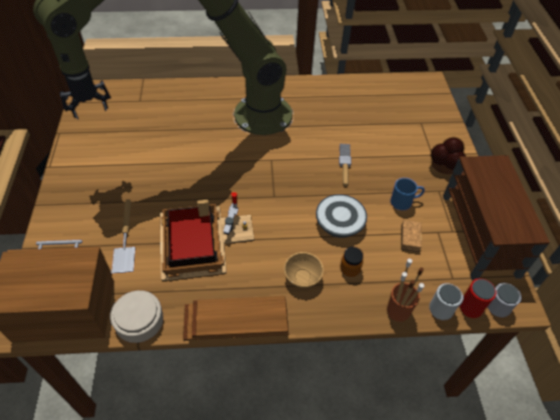

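The top view shows the stack at about (350,197), the knob at (307,232) and the wheel at (197,214). I'll enlarge the stack in both views.

```bash
python3 - <<'E'
import cv2,numpy as np
a=cv2.imread("pics/top0.png")[145:245,280:390]; b=cv2.imread("pics/scene0.png")[185:285,150:260]
f=lambda i,x0,y0:[cv2.putText(o:=cv2.resize(i,None,fx=3.6,fy=5 if 0 else 3.6,interpolation=cv2.INTER_CUBIC),"",(0,0),0,1,0),[ (cv2.line(o,(int(k*36),0),(int(k*36),6),(255,255,255),1),cv2.putText(o,str(x0+10*k),(int(k*36),16),0,.33,(255,255,255),1)) for k in range(11)],[ (cv2.line(o,(0,int(k*36)),(6,int(k*36)),(255,255,255),1),cv2.putText(o,str(y0+10*k),(8,int(k*36)+4),0,.33,(255,255,255),1)) for k in range(10)]][0]
cv2.imwrite("pics/crop0.png",np.hstack([f(a,280,145),f(b,150,185)]))
E
```

```text
(no output)
```

View pics/crop0.png

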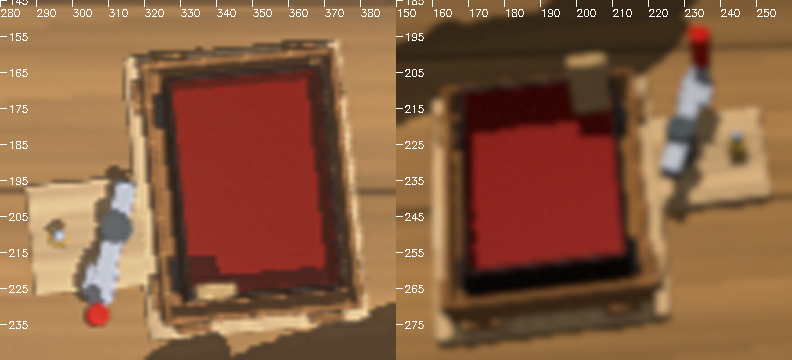

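Crop pixel readings (full-image):
- **Knob:** top view (306.9,232.5), scene view (233.9,193.9).
- **Boss:** (312.2,208.3), (229.4,219.4).
- **Tab top:** (340.3,225.8), (203,201).
- **Board corners:** top view (315.3,161.1), (323.1,238.9), (373.6,156.7), (381.7,233.3).

I'll fit the board pose from these.

```bash
cat > h.py <<'E'
from cell import manip, viewer, ticket, sensors
import numpy as np, cv2
from scipy.spatial.transform import Rotation as R
from scipy.optimize import least_squares
np.set_printoptions(precision=4,suppress=True)
def proj(n,P):
    c=viewer.calibration(n); p=c["extrinsics"][:3,:3]@P+c["extrinsics"][:3,3]; p=c["camera_matrix"]@p; return p[:2]/p[2]
def bw(b,x,y,z):  # board frame -> world
    c,s=np.cos(b[2]),np.sin(b[2]); return np.array([b[0]+c*x-s*y,b[1]+s*x+c*y,z])
def knob(b,a): return bw(b,-.03-.08*np.cos(a),.125+.08*np.sin(a),.095)
E
python3 - <<'E'
from h import *
O=[("top",(315.3,161.1),lambda v:bw(v,.13,.1,.01)),("top",(323.1,238.9),lambda v:bw(v,-.13,.1,.01)),("top",(373.6,156.7),lambda v:bw(v,.13,-.1,.01)),("top",(381.7,233.3),lambda v:bw(v,-.13,-.1,.01)),
("top",(306.9,232.5),lambda v:knob(v,v[3])),("scene",(233.9,193.9),lambda v:knob(v,v[3])),
("top",(312.2,208.3),lambda v:bw(v,-.03,.125,.058)),("scene",(229.4,219.4),lambda v:bw(v,-.03,.125,.058)),
("top",(340.3,225.8),lambda v:bw(v,-.094,.048,.088)),("scene",(203,201),lambda v:bw(v,-.094,.048,.088))]
f=lambda v:np.concatenate([proj(n,g(v))-p for n,p,g in O])
r=least_squares(f,[.55,-.2,0,.2]);print(r.x,r.fun.reshape(-1,2))
b=r.x
print("knob",knob(b,b[3]),"end",knob(b,1.57),"tab",bw(b,-.094,.048,.088),"hinge",bw(b,-.03,.125,.042))
W=[("top",(197,214)),("scene",(341.5,216))]
w=least_squares(lambda v:np.concatenate([proj(n,np.array([v[0],v[1],.045]))-p for n,p in W]),[.5,.2]);print("wheel",w.x,w.fun)
s=sensors.observe();print(s["time"],R.from_quat(s["orientation"]).as_matrix())
E
```

```text
[ 0.6047 -0.2564  0.0879  0.3436] [[-1.3665 -0.1182]
 [-1.7788  0.4687]
 [ 0.4866 -0.81  ]
 [ 0.7283  0.8462]
 [-0.2761 -0.4212]
 [-0.3345 -0.4581]
 [-0.0978 -0.1937]
 [-1.4029  0.1307]
 [-0.5212 -0.1661]
 [-1.1069 -0.2408]]
knob [ 0.4865 -0.1142  0.095 ] end [ 0.5568 -0.0548  0.095 ] tab [ 0.5069 -0.2168  0.088 ] hinge [ 0.5639 -0.1345  0.042 ]
wheel [0.5498 0.2344] [-0.7902 -1.3942 -0.8837 -1.6228]
0.1 [[ 0.9172  0.3984 -0.0007]
 [ 0.3984 -0.9172  0.0014]
 [-0.     -0.0016 -1.    ]]
```

Units first: shifts go in shares of 0.4 m and turns go in shares of 2 pi rad. So -0.14 rad / 6.2832 = -0.0223.

```bash
echo '[[[0, 0, 0, 0, 0, -0.0223, 1], [0, 0, 0, 0, 0, -0.0223, 1], [0, 0, 0, 0, 0, -0.0223, 1], [0, 0, 0, 0, 0, -0.0223, 1], [0, 0, 0, 0, 0, -0.0223, 1]]]' > next.json && python3 steer.py next.json; echo '[[[0, 0, 0, 0, 0, -0.0223, 1], [0, 0, 0, 0, 0, -0.0223, 1], [0, 0, 0, 0, 0, -0.0223, 1], [0, 0, 0, 0, 0, -0.0204, 1], [0, 0, 0, 0, 0, 0, 1]]]' > next.json && python3 steer.py next.json
cat >> h.py <<'E'
B=np.array([ 0.6047,-0.2564,0.0879])
def go(P,b=B,yaw=0,n=""):  # tool-axis move to bring grasp point to P, tool y along board x
    s=sensors.observe(); M=R.from_quat(s["orientation"]).as_matrix(); g=s["ee_pos"]+M[:,2]*.155
    c,k=np.cos(b[2]+yaw),np.sin(b[2]+yaw); T=np.array([[-k,c,0],[c,k,0],[0,0,-1]]).T
    print(n,"t",round(s["time"],2),"grasp",g,"d",M.T@(np.array(P)-g),"rot",R.from_matrix(M.T@T).as_rotvec(),"F",s["wrist_force"],"w",round(s["width"],3),"gf",round(s["grip_force"],1))
E
python3 -c "
from h import *
go(knob(B,.3436)+[0,0,.08])"
```

```text
time: 0.6
ee_pos: [0.2489, -0.5732, 0.4042]
orientation: [0.848, 0.529, 0.0, -0.001]
wrist_force: [0.0, -0.6, -0.1]
width: 0.996
grip_force: 0.0
time: 1.1
ee_pos: [0.2487, -0.5733, 0.4041]
orientation: [0.675, 0.738, 0.0, -0.0]
wrist_force: [1.0, -0.0, 0.8]
width: 1.0
grip_force: 0.0
 t 1.1 grasp [ 0.2487 -0.5731  0.2491] d [0.4359 0.2775 0.0746] rot [-0.0001 -0.0011  0.0007] F [ 0.9765 -0.0082  0.8271] w 1.0 gf 0.0
```

Scaled: 0.04 m / 0.4 = 0.1, 0.025 m / 0.4 = 0.0625.

```bash
echo '[[[0.1, 0.0625, 0, 0, 0, 0, 1], [0.1, 0.0625, 0, 0, 0, 0, 1], [0.1, 0.0625, 0, 0, 0, 0, 1], [0.1, 0.0625, 0, 0, 0, 0, 1], [0.1, 0.0625, 0, 0, 0, 0, 1]]]' > next.json && python3 steer.py next.json >/dev/null; echo '[[[0.1, 0.0625, 0, 0, 0, 0, 1], [0.1, 0.0625, 0, 0, 0, 0, 1], [0.1, 0.0625, 0, 0, 0, 0, 1], [0.1, 0.0625, 0, 0, 0, 0, 1], [0.1, 0.0625, 0, 0, 0, 0, 1]]]' > next.json && python3 steer.py next.json>/dev/null;  echo '[[[0.09, 0.0688, 0.05, 0, 0, 0, 1], [0, 0, 0.0625, 0, 0, 0, 1], [0, 0, 0, 0, 0, 0, 1], [0, 0, 0, 0, 0, 0, 1]]]' > next.json && python3 steer.py next.json>/dev/null
python3 - <<'E'
from h import *
go(knob(B,.3436)+[0,0,.08])
C=viewer.calibration("wrist"); im=viewer.camera("wrist")[:,:,::-1].copy()
cv2.imwrite("pics/wraw.png",im)
for P in [knob(B,.3436),bw(B,-.094,.048,.088),bw(B,-.03,.125,.058),bw(B,-.13,.1,.01),bw(B,-.118,.088,.04)]:
    p=proj("wrist",P);print(p); cv2.drawMarker(im,tuple(int(x) for x in np.round(p)),(0,255,0),0,8)
cv2.imwrite("pics/w1.png",im)
E
```

```text
t 2.5 grasp [ 0.487  -0.1154  0.2047] d [ 0.0012 -0.0005  0.0297] rot [-0.0017 -0.0001 -0.0036] F [-0.3054 -1.3033  0.2055] w 1.0 gf 0.0
[285.9091 204.9968]
[299.86   320.3072]
[373.1563 222.0007]
[262.0585 229.4706]
[272.852  252.6972]
```

View pics/w1.png

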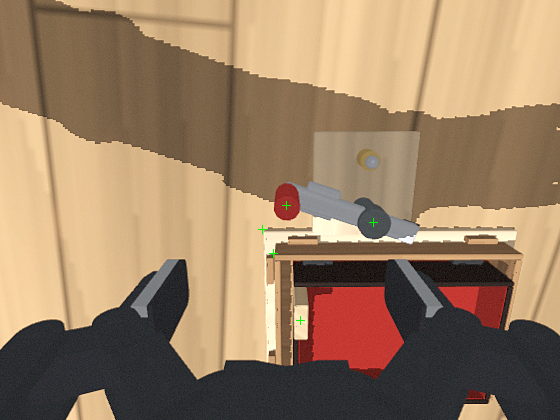

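The wrist view shows the predicted markers on the knob (286,205), boss (373,222) and tab (300,320), so the fit is good to about 2 mm. Next I descend and grip the knob.

Scaled: 0.03 m / 0.4 = 0.075, 0.015 m / 0.4 = 0.0375.

```bash
echo '[[[0.0025, 0, 0.075, 0, 0, 0, 0.7], [0, 0, 0.075, 0, 0, 0, 0.7], [0, 0, 0.075, 0, 0, 0, 0.7], [0, 0, 0.05, 0, 0, 0, 0.7], [0, 0, 0.0375, 0, 0, 0, 0.7]]]' > next.json && python3 steer.py next.json 20; echo '[[[0, 0, 0, 0, 0, 0, 0.6], [0, 0, 0, 0, 0, 0, 0], [0, 0, 0, 0, 0, 0, 0], [0, 0, 0, 0, 0, 0, 0], [0, 0, 0, 0, 0, 0, 0]]]' > next.json && python3 steer.py next.json; echo '[[[0, 0, 0, 0, 0, 0, 0], [0, 0, 0, 0, 0, 0, 0], [0, 0, 0, 0, 0, 0, 0], [0, 0, 0, 0, 0, 0, 0], [0, 0, 0, 0, 0, 0, 0]]]' > next.json && python3 steer.py next.json
python3 -c "
from h import *
go(knob(B,.3436)-[0,0,.015])"
```

```text
time: 3.05
ee_pos: [0.4874, -0.1155, 0.2345]
orientation: [0.677, 0.736, -0.0, 0.0]
wrist_force: [-0.0, -0.5, 0.2]
width: 0.699
grip_force: 0.0
time: 3.55
ee_pos: [0.487, -0.1141, 0.236]
orientation: [0.676, 0.737, -0.0, 0.0]
wrist_force: [-3.6, -0.2, 5.9]
width: 0.229
grip_force: 20.8
time: 4.05
ee_pos: [0.487, -0.1141, 0.236]
orientation: [0.676, 0.737, -0.0, 0.0]
wrist_force: [-3.8, -0.2, 5.1]
width: 0.231
grip_force: 20.8
 t 4.05 grasp [ 0.487  -0.1143  0.081 ] d [ 0.0001 -0.0006  0.001 ] rot [-0.0001  0.0013 -0.0021] F [-3.757 -0.165  5.128] w 0.231 gf 20.8
```

Scaled: 0.0114 m / 0.4 = 0.0285, 0.0102 m / 0.4 = 0.0255.

```bash
echo '[[[0.0285, 0.0128, -0.0025, 0, 0, 0, 0], [0.0253, 0.0163, 0, 0, 0, 0, 0], [0.0225, 0.02, 0, 0, 0, 0, 0], [0.0193, 0.023, 0, 0, 0, 0, 0], [0.0155, 0.0255, 0, 0, 0, 0, 0]]]' > next.json && python3 steer.py next.json 20; echo '[[[0.0058, 0.0138, 0, 0, 0, 0, 0], [0.0058, 0.014, 0, 0, 0, 0, 0], [0.0038, 0.0145, 0, 0, 0, 0, 0], [0.0035, 0.0145, 0, 0, 0, 0, 0], [0.0025, 0.0198, 0, 0, 0, 0, 0]]]' > next.json && python3 steer.py next.json;echo '[[[0.0005, 0.0143, 0, 0, 0, 0, 0], [0, 0.005, 0, 0, 0, 0, 0], [0, 0, 0, 0, 0, 0, 0]]]' > next.json && python3 steer.py next.json
python3 -c "
from h import *
go(knob(B,1.57)-[0,0,.015])"
```

```text
time: 4.55
ee_pos: [0.5192, -0.0637, 0.2359]
orientation: [0.675, 0.737, -0.002, -0.004]
wrist_force: [-11.5, 7.2, 2.5]
width: 0.224
grip_force: 21.6
time: 5.05
ee_pos: [0.5501, -0.0529, 0.2359]
orientation: [0.675, 0.738, -0.001, -0.003]
wrist_force: [-5.9, 5.3, -2.1]
width: 0.227
grip_force: 20.9
time: 5.35
ee_pos: [0.5582, -0.0527, 0.2358]
orientation: [0.675, 0.737, -0.001, -0.002]
wrist_force: [-7.2, 5.2, -1.8]
width: 0.225
grip_force: 20.9
 t 5.35 grasp [ 0.5575 -0.0525  0.0808] d [-0.0023 -0.0009  0.0008] rot [-0.0044 -0.002  -0.0002] F [-7.2095  5.1661 -1.8073] w 0.225 gf 20.9
```

Scaled: -0.002 m / 0.4 = -0.005.

```bash
echo '[[[-0.005, 0.005, 0, 0, 0, 0, 0], [0, 0.005, 0, 0, 0, 0, 0], [0, 0.005, 0, 0, 0, 0, 0], [0, 0, 0, 0, 0, 0, 0]]]' > next.json && python3 steer.py next.json
echo '[[[0, -0.01, 0, 0, 0, 0, 0], [0, 0, 0, 0, 0, 0, 0.6], [0, 0, 0, 0, 0, 0, 0.6], [0, 0, 0, 0, 0, 0, 0.6]]]' > next.json && python3 steer.py next.json
echo '[[[0, 0, -0.1, 0, 0, 0, 0.6], [0, 0, -0.1, 0, 0, 0, 0.6], [-0.075, -0.05, -0.05, 0, 0, 0, 0.6], [-0.075, -0.075, 0, 0, 0, 0, 0.6], [0, 0, 0, 0, 0, 0, 0.6]]]' > next.json && python3 steer.py next.json
python3 - <<'E'
from h import *
go(bw(B,-.094,.048,.088+.05))
im=viewer.camera("wrist")[:,:,::-1].copy()
cv2.imwrite("pics/wraw2.png",im)
for P in [knob(B,1.57),bw(B,-.094,.048,.088),bw(B,-.03,.125,.058),bw(B,-.118,.088,.04)]:
    p=proj("wrist",P);print(p); cv2.drawMarker(im,tuple(int(x) for x in np.round(p)),(0,255,0),0,8)
cv2.imwrite("pics/w2.png",im)
E
```

```text
time: 5.75
ee_pos: [0.5603, -0.0527, 0.2355]
orientation: [0.675, 0.738, -0.004, -0.006]
wrist_force: [-23.8, 10.2, 12.9]
width: 0.228
grip_force: 24.6
time: 6.15
ee_pos: [0.5626, -0.0566, 0.2364]
orientation: [0.676, 0.737, 0.0, 0.001]
wrist_force: [0.2, 0.5, -1.1]
width: 0.599
grip_force: 0.0
time: 6.65
ee_pos: [0.5148, -0.1257, 0.3361]
orientation: [0.679, 0.734, -0.002, 0.001]
wrist_force: [-0.1, -0.6, -0.7]
width: 0.595
grip_force: 0.0
 t 6.65 grasp [ 0.5145 -0.1264  0.1811] d [-0.0894 -0.0147  0.0436] rot [-0.0022  0.0043 -0.009 ] F [-0.1308 -0.6065 -0.667 ] w 0.595 gf 0.0
[362.4724 116.6265]
[265.0889 328.1182]
[346.3033 219.7118]
[239.6907 253.5609]
```

View pics/w2.png

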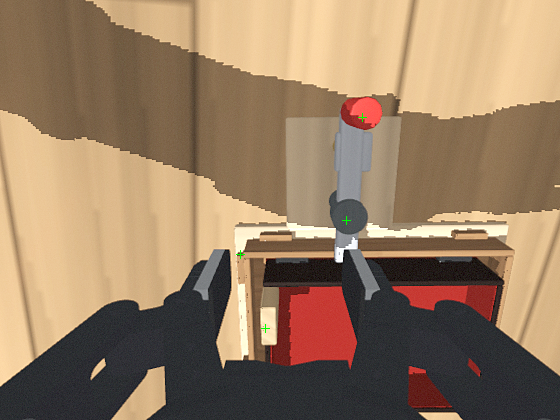

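The wrist view shows the lever perpendicular to the tray with its toe over the rim at (347,255), and the push reached the end stop at about 24 N, so the brace is seated. I move over the tab next and measure it again.

Scaled: -0.04 m / 0.4 = -0.1, 0.02 m / 0.4 = 0.05, -0.009 rad / 6.2832 = -0.0014.

```bash
echo '[[[-0.1, -0.0175, 0, 0, 0, 0, 0.6], [-0.1, -0.015, 0, 0, 0, -0.0014, 0.6], [-0.0175, 0, 0.05, 0, 0, 0, 0.6], [0, 0, 0, 0, 0, 0, 0.6], [0, 0, 0, 0, 0, 0, 0.6]]]' > next.json && python3 steer.py next.json
python3 - <<'E'
from h import *
go(bw(B,-.094,.048,.088+.05))
im=viewer.camera("wrist")[:,:,::-1].copy()
for P in [bw(B,-.094+i*.006,.048+j*.017,.088) for i in(-1,1) for j in(-1,1)]+[bw(B,-.03,.125,.058),bw(B,-.118,.088,.04)]:
    p=proj("wrist",P);print(p); cv2.drawMarker(im,tuple(int(x) for x in np.round(p)),(0,255,0),0,5)
cv2.imwrite("pics/w3.png",cv2.resize(im[150:420,160:460],None,fx=2,fy=2))
E
```

```text
time: 7.2
ee_pos: [0.5126, -0.2067, 0.3157]
orientation: [0.672, 0.741, 0.0, -0.001]
wrist_force: [-0.0, 0.9, -0.2]
width: 0.601
grip_force: 0.0
 t 7.2 grasp [ 0.5126 -0.2064  0.1607] d [-0.0098 -0.0067  0.0227] rot [-0.0002 -0.0016  0.0094] F [-0.0373  0.9423 -0.2318] w 0.601 gf 0.0
[266.7153 263.7267]
[266.3844 214.3681]
[285.0678 263.8872]
[285.5818 214.5487]
[374.1941 114.8849]
[245.5373 164.316 ]
```

View pics/w3.png

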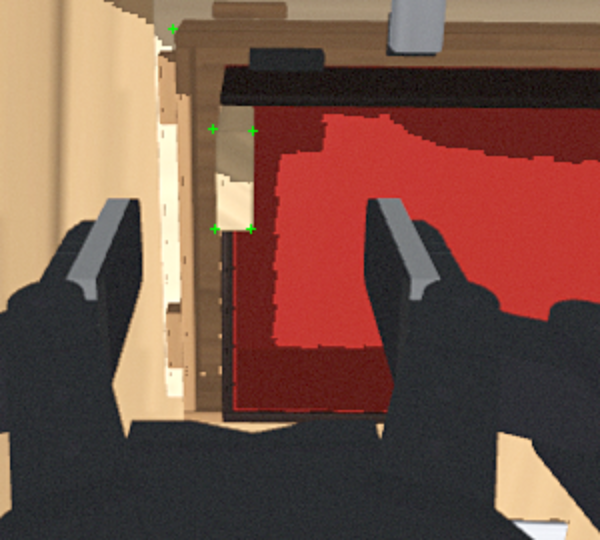

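The tab's top face spans crop x 215–254, y 129–231. That agrees with the prediction to within 1 mm, so I descend, pause, and grip.

Scaled: 0.02 m / 0.4 = 0.05, 0.015 m / 0.4 = 0.0375, 0.009 rad / 6.2832 = 0.0014.

```bash
echo '[[[-0.0245, -0.0155, 0.05, 0, 0, 0.0014, 0.6], [0, 0, 0.05, 0, 0, 0, 0.6], [0, 0, 0.0375, 0, 0, 0, 0.6], [0, 0, 0, 0, 0, 0, 0.6], [0, 0, 0, 0, 0, 0, 0.6]]]' > next.json && python3 steer.py next.json
python3 -c "
from h import *
go(bw(B,-.0935,.048,.072))"
```

```text
time: 7.75
ee_pos: [0.5076, -0.2171, 0.2616]
orientation: [0.675, 0.738, 0.0, 0.0]
wrist_force: [0.4, -0.1, 0.1]
width: 0.601
grip_force: 0.0
 t 7.75 grasp [ 0.5078 -0.217   0.1066] d [ 0.0003 -0.0004  0.0346] rot [ 0.001  -0.0002  0.0011] F [ 0.4275 -0.132   0.089 ] w 0.601 gf 0.0
```

Scaled: 0.015 m / 0.4 = 0.0375, 0.005 m / 0.4 = 0.0125.

```bash
echo '[[[0, 0, 0.0375, 0, 0, 0, 0.5], [0, 0, 0.0375, 0, 0, 0, 0.5], [0, 0, 0.0125, 0, 0, 0, 0.5], [0, 0, 0, 0, 0, 0, 0.5], [0, 0, 0, 0, 0, 0, 0.5]]]' > next.json && python3 steer.py next.json 40; echo '[[[0, 0, 0, 0, 0, 0, 0], [0, 0, 0, 0, 0, 0, 0], [0, 0, 0, 0, 0, 0, 0], [0, 0, 0, 0, 0, 0, 0], [0, 0, 0, 0, 0, 0, 0]]]' > next.json && python3 steer.py next.json
echo '[[[0, 0, 0, 0, 0, 0, 0], [0, 0, 0, 0, 0, 0, 0], [0, 0, 0, 0, 0, 0, 0], [0, 0, 0, 0, 0, 0, 0]]]' > next.json && python3 steer.py next.json 100
python3 -c "
from h import *
go(bw(B,-.0935,.048,.072))"
```

```text
time: 8.25
ee_pos: [0.5074, -0.2181, 0.2267]
orientation: [0.676, 0.737, 0.0, 0.001]
wrist_force: [0.4, 0.3, 0.2]
width: 0.502
grip_force: 0.0
time: 8.75
ee_pos: [0.5072, -0.2183, 0.2264]
orientation: [0.676, 0.737, 0.0, 0.001]
wrist_force: [-0.4, 0.2, 6.3]
width: 0.135
grip_force: 41.0
time: 9.15
ee_pos: [0.5072, -0.2183, 0.2265]
orientation: [0.676, 0.737, 0.0, 0.001]
wrist_force: [-0.5, -0.1, 7.1]
width: 0.127
grip_force: 97.9
 t 9.15 grasp [ 0.5075 -0.2184  0.0715] d [ 0.0016  0.     -0.0005] rot [ 0.0013  0.0008 -0.0007] F [-0.5306 -0.1367  7.1118] w 0.127 gf 97.9
```

Scaled: -0.0045 m / 0.4 = -0.0113, 0.0035 m / 0.4 = 0.0088, 0.0164 rad / 6.2832 = 0.0026.

```bash
echo '[[[-0.0063, 0.0088, -0.0113, 0.0026, 0.0018, 0, 0], [-0.0063, 0.0088, -0.0113, 0.0026, 0.0018, 0, 0], [0, 0, 0, 0, 0, 0, 0], [-0.0063, 0.0088, -0.0113, 0.0026, 0.0018, 0, 0], [-0.0063, 0.0088, -0.0113, 0.0026, 0.0018, 0, 0]]]' > next.json && python3 steer.py next.json; echo '[[[0, 0, 0, 0, 0, 0, 0], [-0.0063, 0.0088, -0.0113, 0.0026, 0.0018, 0, 0], [-0.0063, 0.0088, -0.0113, 0.0026, 0.0018, 0, 0], [0, 0, 0, 0, 0, 0, 0]]]' > next.json && python3 steer.py next.json
python3 - <<'E'
from h import *
go(bw(B,-.0935,.048,.072))
cv2.imwrite("pics/a.png",0*cv2.imread("pics/top0.png")) if 0 else None
a=viewer.camera("scene")[170:290,130:270,::-1]; b=viewer.camera("wrist")[:,:,::-1]
cv2.imwrite("pics/p1.png",np.hstack([cv2.resize(a,(440,378)),cv2.resize(b,(360,378))]))
E
```

```text
time: 9.65
ee_pos: [0.522, -0.2269, 0.2429]
orientation: [0.675, 0.737, -0.009, -0.039]
wrist_force: [0.4, 1.9, -1.0]
width: 0.13
grip_force: 98.5
time: 10.05
ee_pos: [0.5303, -0.2321, 0.2513]
orientation: [0.675, 0.736, -0.013, -0.058]
wrist_force: [-0.4, -0.1, 1.2]
width: 0.124
grip_force: 98.7
 t 10.05 grasp [ 0.5142 -0.2229  0.0974] d [ 0.0049 -0.0038  0.0263] rot [-0.098  -0.0686 -0.0013] F [-0.4437 -0.101   1.2338] w 0.124 gf 98.7
```

View pics/p1.png

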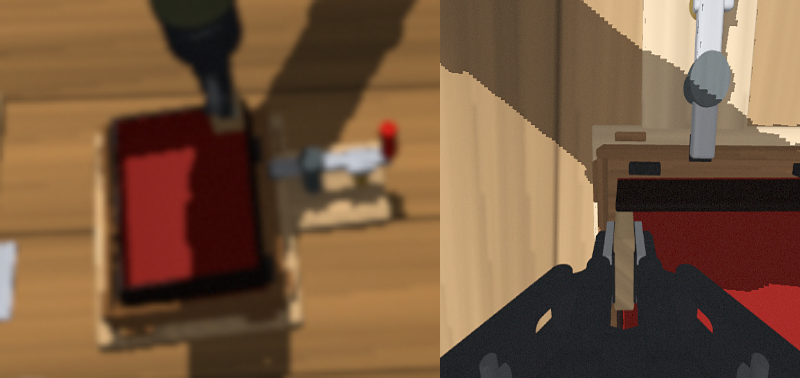

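The scene crop shows the tab corner clear of the large tray and the far corner still down. The large tray and brace haven't moved. I'll tilt slightly more, then lift straight up.

Scaled: -0.0045 m / 0.4 = -0.0113, 0.0035 m / 0.4 = 0.0088, 0.0164 rad / 6.2832 = 0.0026.

```bash
echo '[[[-0.0063, 0.0088, -0.0113, 0.0026, 0.0018, 0, 0], [-0.0063, 0.0088, -0.0113, 0.0026, 0.0018, 0, 0], [0.0008, -0.001, -0.0075, 0, 0, 0, 0], [0.0008, -0.001, -0.0075, 0, 0, 0, 0], [0.0008, -0.001, -0.0075, 0, 0, 0, 0]]]' > next.json && python3 steer.py next.json;echo '[[[0.0008, -0.001, -0.0075, 0, 0, 0, 0], [0.0008, -0.001, -0.0075, 0, 0, 0, 0], [0.0008, -0.001, -0.0075, 0, 0, 0, 0], [0.0008, -0.001, -0.0075, 0, 0, 0, 0], [0.0008, -0.001, -0.0075, 0, 0, 0, 0]]]' > next.json && python3 steer.py next.json; echo '[[[0.0045, -0.0065, -0.049, 0, 0, 0, 0], [0.0045, -0.0065, -0.049, 0, 0, 0, 0], [0.0045, -0.0065, -0.049, 0, 0, 0, 0], [0.0045, -0.0065, -0.049, 0, 0, 0, 0], [0, 0, 0, 0, 0, 0, 0]]]' > next.json && python3 steer.py next.json
python3 - <<'E'
from h import *
go(bw(B,-.0935,.048,.3))
a=viewer.camera("scene")[130:290,130:330,::-1]; b=viewer.camera("wrist")[:,:,::-1]
cv2.imwrite("pics/p2.png",np.hstack([cv2.resize(a,(440,352)),cv2.resize(b,(360,352))]))
E
```

```text
time: 10.65
ee_pos: [0.5381, -0.2367, 0.2681]
orientation: [0.674, 0.735, -0.017, -0.078]
wrist_force: [-0.1, 1.3, -1.6]
width: 0.121
grip_force: 98.2
time: 11.15
ee_pos: [0.5385, -0.2369, 0.2838]
orientation: [0.674, 0.735, -0.017, -0.078]
wrist_force: [-0.5, -0.1, -1.1]
width: 0.13
grip_force: 98.4
time: 11.65
ee_pos: [0.5392, -0.2367, 0.3656]
orientation: [0.674, 0.735, -0.016, -0.076]
wrist_force: [-0.1, 0.2, -1.7]
width: 0.127
grip_force: 98.3
 t 11.65 grasp [ 0.5185 -0.2246  0.2124] d [ 0.0165 -0.0214 -0.0844] rot [-0.1269 -0.09   -0.001 ] F [-0.1171  0.2065 -1.6829] w 0.127 gf 98.3
```

View pics/p2.png

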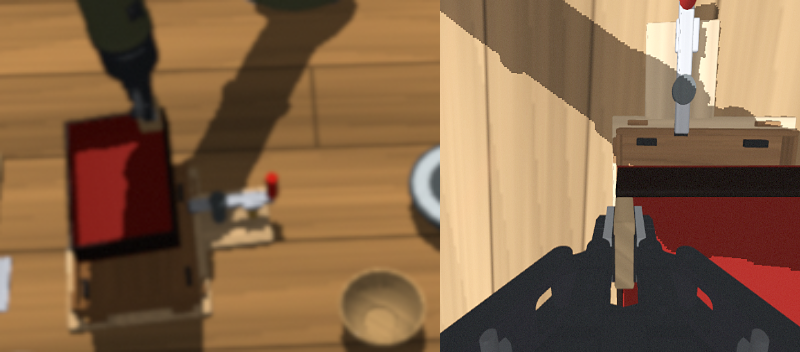

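The tray is free, with the large tray and seated brace left in place. Next I level it, raise it a little and compute the transfer.

Scaled: -0.01 m / 0.4 = -0.025, -0.032 rad / 6.2832 = -0.0051.

```bash
echo '[[[0, 0, -0.025, -0.0051, -0.0036, 0, 0], [0, 0, -0.025, -0.0051, -0.0036, 0, 0], [0, 0, -0.025, -0.0051, -0.0036, 0, 0], [0, 0, 0, -0.0049, -0.0036, 0, 0], [0, 0, 0, 0, 0, 0, 0]]]' > next.json && python3 steer.py next.json
python3 -c "
from h import *
go([.452,.274,.2015])"
```

```text
time: 12.25
ee_pos: [0.5415, -0.2383, 0.3939]
orientation: [0.676, 0.737, -0.001, -0.0]
wrist_force: [-0.3, -0.2, -1.3]
width: 0.127
grip_force: 98.3
 t 12.25 grasp [ 0.5413 -0.2384  0.2389] d [ 0.5182 -0.0442  0.0373] rot [-0.0012  0.0003 -0.0005] F [-0.3195 -0.1849 -1.3018] w 0.127 gf 98.3
```

```bash
for i in 1; do echo '[[[0.025, -0.0025, 0, 0, 0, 0, 0], [0.05, -0.005, 0, 0, 0, 0, 0], [0.0675, -0.005, 0, 0, 0, 0, 0], [0.0675, -0.005, 0, 0, 0, 0, 0], [0.0675, -0.005, 0, 0, 0, 0, 0]]]' > next.json && python3 steer.py next.json; done >/dev/null; echo '[[[0.0675, -0.005, 0, 0, 0, 0, 0], [0.0675, -0.005, 0, 0, 0, 0, 0], [0.0675, -0.0075, 0, 0, 0, 0, 0], [0.0675, -0.0075, 0, 0, 0, 0, 0], [0.0675, -0.0075, 0, 0, 0, 0, 0]]]' > next.json && python3 steer.py next.json>/dev/null; echo '[[[0.0675, -0.005, 0, 0, 0, 0, 0], [0.0675, -0.005, 0, 0, 0, 0, 0], [0.0675, -0.0075, 0, 0, 0, 0, 0], [0.0675, -0.0075, 0, 0, 0, 0, 0], [0.0675, -0.0075, 0, 0, 0, 0, 0]]]' > next.json && python3 steer.py next.json >/dev/null; echo '[[[0.0675, -0.005, 0, 0, 0, 0, 0], [0.0675, -0.005, 0, 0, 0, 0, 0], [0.0675, -0.005, 0, 0, 0, 0, 0], [0.05, -0.0025, 0, 0, 0, 0, 0], [0.025, 0, 0, 0, 0, 0, 0]]]' > next.json && python3 steer.py next.json
python3 - <<'E'
from h import *
go([.452,.274,.2015])
a=viewer.camera("scene")[130:290,160:420,::-1]; b=viewer.camera("top")[130:250,140:400,::-1]
cv2.imwrite("pics/p3.png",np.vstack([cv2.resize(a,(546,336),interpolation=2),cv2.resize(b,(546,252),interpolation=2)]))
E
```

```text
time: 14.25
ee_pos: [0.4549, 0.2509, 0.394]
orientation: [0.674, 0.739, -0.001, -0.003]
wrist_force: [-0.3, -0.0, -0.8]
width: 0.122
grip_force: 98.3
 t 14.25 grasp [0.4541 0.2513 0.239 ] d [0.0227 0.0002 0.0376] rot [-0.0049 -0.0033  0.0035] F [-0.3219 -0.0305 -0.7515] w 0.122 gf 98.3
```

View pics/p3.png

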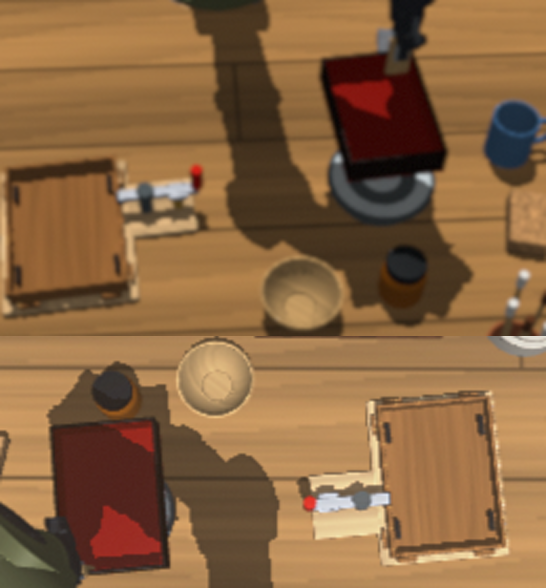

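The large tray stayed put with the brace seated, and the tray is held almost over the wheel. Now the last correction down to 10 cm, with the tray corners checked against the images.

Scaled: 0.01 m / 0.4 = 0.025, 0.008 m / 0.4 = 0.02.

```bash
echo '[[[0.025, 0, 0.025, 0, 0, 0, 0], [0.02, 0, 0.025, 0, 0, 0, 0], [0.01, 0, 0.025, 0, 0, 0, 0], [0, 0, 0.0175, 0, 0, 0, 0], [0, 0, 0, 0, 0, 0, 0]]]' > next.json && python3 steer.py next.json; echo '[[[0, 0, 0, 0, 0, 0, 0], [0, 0, 0, 0, 0, 0, 0], [0, 0, 0, 0, 0, 0, 0]]]' > next.json && python3 steer.py next.json
python3 - <<'E'
from h import *
go([.452,.274,.2015])
s=sensors.observe();M=R.from_quat(s["orientation"]).as_matrix()
g=s["ee_pos"]+M[:,2]*.155
T=np.array([[0,1,0],[1,0,0],[0,0,-1]])  # tray->tool
o=[]
ims={n:viewer.camera(n)[:,:,::-1].copy() for n in("scene","top")}
for n in ims:
    for x,y,z in [(i*.1,j*.07,.045) for i in(-1,1) for j in(-1,1)]+[(-.1,-.07,0),(.1,.07,0),(.1,-.07,0)]:
        p=proj(n,g+M@T@(np.array([x,y,z])-[-.094,.048,.0565])); cv2.circle(ims[n],tuple(int(v) for v in np.round(p)),1,(0,255,0),-1)
    pts=np.array([proj(n,np.array([.5498+.085*np.cos(t),.2344+.085*np.sin(t),.045])) for t in np.linspace(0,6.28,40)])
    cv2.polylines(ims[n],[np.int32(np.round(pts*16))],True,(255,255,0),1,0,4)
a=ims["scene"][150:250,260:440]; b=ims["top"][140:260,140:260]
cv2.imwrite("pics/p4.png",np.hstack([cv2.resize(a,(500,400),interpolation=2),cv2.resize(b,(300,400),interpolation=2)]))
E
```

```text
time: 14.85
ee_pos: [0.4549, 0.2692, 0.3553]
orientation: [0.676, 0.737, -0.002, -0.003]
wrist_force: [0.6, 0.9, -2.5]
width: 0.122
grip_force: 98.2
time: 15.15
ee_pos: [0.4552, 0.2697, 0.3573]
orientation: [0.676, 0.737, -0.0, -0.002]
wrist_force: [-0.2, 0.5, -1.1]
width: 0.125
grip_force: 98.2
 t 15.15 grasp [0.4546 0.27   0.2023] d [ 0.0042 -0.0022  0.0008] rot [-0.0034 -0.0023 -0.0013] F [-0.1669  0.4611 -1.0962] w 0.125 gf 98.2
```

View pics/p4.png

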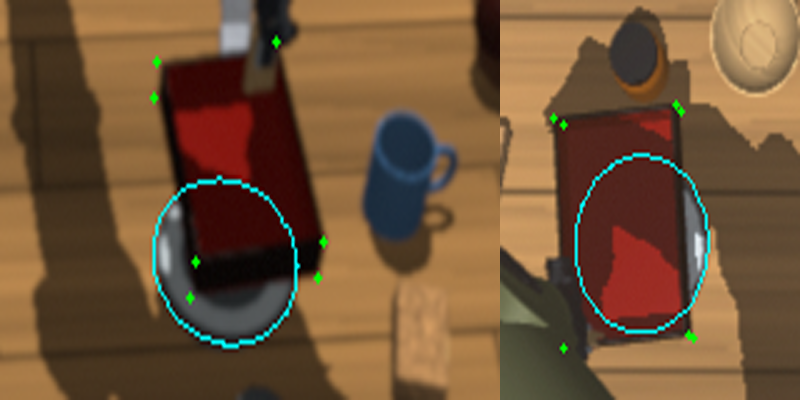

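The predicted corners and wheel outline match both views to within 1–2 image pixels. I make a final 4 mm centring move, let it settle, check and hand in.

Scaled: 0.002 m / 0.4 = 0.005, -0.001 m / 0.4 = -0.0025, -0.002 rad / 6.2832 = -0.0003.

```bash
echo '[[[0.005, -0.0025, 0, 0, 0, 0, 0], [0.005, -0.0025, 0, -0.0005, -0.0003, 0, 0], [0, 0, 0, 0, 0, 0, 0], [0, 0, 0, 0, 0, 0, 0], [0, 0, 0, 0, 0, 0, 0]]]' > next.json && python3 steer.py next.json >/dev/null; echo '[[[0, 0, 0, 0, 0, 0, 0], [0, 0, 0, 0, 0, 0, 0], [0, 0, 0, 0, 0, 0, 0], [0, 0, 0, 0, 0, 0, 0], [0, 0, 0, 0, 0, 0, 0]]]' > next.json && python3 steer.py next.json 
python3 - <<'E'
from h import *
go([.452,.274,.2015]); print(abs(sensors.observe()["qvel"]).max()); print(ticket.sign_off())
E
```

```text
time: 16.25
ee_pos: [0.4527, 0.2736, 0.3569]
orientation: [0.676, 0.737, -0.0, -0.0]
wrist_force: [0.8, -0.5, -2.5]
width: 0.124
grip_force: 98.2
 t 16.25 grasp [0.4525 0.2735 0.2019] d [ 0.0005 -0.0004  0.0004] rot [-0.0012 -0.     -0.001 ] F [ 0.8249 -0.4673 -2.5463] w 0.124 gf 98.2
0.001213682379161937
the job is handed in; nothing more can be done
None
```

I swung the brace home, peeled the small tray out tab corner first, and handed the job in at 16.3 s; it is held level and still about 10 cm above the wheel's centre, with the large tray and brace left in place.

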